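# Nudge the gold-coloured block into the datum corner of the measuring stage

## Robot

A 7-joint arm with a two-finger parallel gripper is mounted at the origin on the work surface. World frame = base frame: x ahead of the robot, y to its left, z up, the work surface at z = 0. Lengths are in m, angles in rad, forces in N, time in s.
With the tool pointing down it reaches from about 0.375 to 0.925 m from the base axis. Payload 3.1 kg.
Tool frame: the origin (TCP) lies between the finger pads; the fingertips stand 22 mm ahead of it and the grasp point (between the pads) lies 3 mm ahead of it; z points along the fingers, y is the line along which they close (so a half turn about z gives the same grasp; the last joint's range is limited). The gripper opens to 85 mm and grips with 20 to 120 N. Pads are 22 mm wide; open, the fingers measure 114 mm over their backs; the gripper's body (76 mm by 85 mm) begins 54 mm behind the grasp point. The pads swing forward as they close: fully open they stand 13 mm farther back than shut.
Start: joints at [-1.371, 0.383, 0.044, 1.598, -0.018, 1.161, -0.05], TCP at [0.191, 0.621, 0.253] pointing down, gripper open.
Joint ranges: [-2.61, 2.61], [-0.41, 2.15], [-1.48, 1.57], [0, 2.5], [-1.57, 4.71], [0.05, 1.97], [-2.85, 2.85]. Speed limits (rad/s): [2.79, 2.79, 3.14, 3.14, 3.14, 3.14, 3.14].

## Interface

Orientations are given as a rotation vector (axis times angle).
In Python, from bench import bot gives the robot as it stands. The module is installed in compiled form; this text tells all that it offers.
- The arm moves only by the shell command python3 -m creep 'ROWS' [OPENING] [FORCE]. ROWS is JSON, a list of rows, each an object of numbers: "dx", "dy", "dz": the shift along the tool's x, y, z in mm; "roll": the turn about the tool's z in rad. In form: [{"dx": .., "dy": .., "dz": .., "roll": ..}, ...]. A call has exactly 5 rows; each row shifts and turns the commanded pose from where the row before left it, along the tool's axes as they then stand; what a row does not reach is not made up. A row lasts 1/8 s, in which the tool goes at most 62.5 mm and 10.7 degrees, less where a joint would pass 70% of its speed; a pose out of reach is approached as far as the arm can. A call with a gripper value outside its range is refused whole. OPENING is the finger opening in mm, from 0 to 85.4, set as the call begins (- or left out, the last holds). The fingers move at their own pace and stop on an object; FORCE is the grip in N (left out, the last holds). Time passes only in rows, so rows that do not move let the fingers close, or fill a call up. It gives the time, the measured TCP pose, the force and the opening at its end, in the units of the state.
- bot.sense(): the state, without advancing time (a new reading comes with each control period).
- bot.read_camera(name): name is "scene" or "side" or "wrist"; returns the picture (400x640x3 uint8, red, green, blue); there is no depth.
- bot.camera_params(name): a dict with "vertical_fov" (degrees; the focal length in pixels is half the picture's height over the tangent of half this angle, whatever the lens; pixels are square), "cx", "cy" (the principal point, pixels), "k1" (the pictures are not rectified: a ray, as slopes to the right and down, at radius r is drawn at 1 + k1 r^2 times it, then the intrinsics apply), "cam_to_world" (4x4, takes a point from camera to world coordinates). Camera axes: x right, y down, z forward; pixel columns grow to the right and rows downward; lengths in m; the calibration is good to about 2 mm. A picture is of the moment at which its call begins: read the wrist's pose just before it. camera_params takes no time and is no camera call; for the wrist camera it gives the pose at the moment of the call.
- bot.hand_in(): hands the job in, once; it reports no verdict.
The state is a dict: "time": time; "qpos": joint angles; "dq": joint speeds; "tau": joint torques, N m; "tool_pos": TCP position; "tool_rot": TCP orientation; "ft_force": force on the tool from outside, world axes, zero at the start; "ft_torque": the same for the moment, N m; "width": finger opening in m.
Only numpy, scipy, OpenCV 4.12 (cv2) and the standard library are available. Lean on these libraries where they do the work, as an engineer would, in place of code of your own. Each camera call takes 0.05 s, during which the arm holds its last target. There are 200 camera calls.

## Task

Push the gold-coloured block along the measuring stage until it sits squarely in the corner by the blue stop: its long side flat against the dark back rail and its end touching the blue stop. Only push it, never lift or tip it, and leave the ring gauge, the loupe and the plug gauge where they stand.

Things in the scene. Friction and masses are not known exactly. Their poses are not given: they have to be found in the camera images.
- stage: fixed measuring stage, grey casting under a light metal plate, 260 (x) by 360 (y) mm, top surface 30 mm above the table. Origin at the centre of its underside, on the table. A dark steel back rail, 20 mm high above the plate and 340 mm long along the stage's y, stands near its far (+x) side: the rail's near face is at stage x = +85 mm, its far face at +105 mm. A black micrometer drum (24 mm thick, below the plate's top) sticks out 65 mm at the -y edge, at stage x = -50 mm.
- blue_stop: blue end stop, fixed on the stage at one end of the rail (either the left or the right end), against the rail's near face: 45 (x) by 20 (y) by 20 mm high plus a 6 mm high dark screw head. Origin at the centre of its underside (stage x = +62.5 mm, stage y = +150 or -150 mm, height 30 mm); axes parallel to the stage's. The face to push against is 10 mm from its origin, towards the stage's middle.
- orange_stop: orange end stop, same in size and form, at the other end of the rail; not used in this job. Origin at the centre of its underside, axes parallel to the stage's.
- block: loose gold-coloured anodised aluminium block with three round bores in its top, 50 (its x) by 80 (its y) by 36 mm high, 0.27 to 0.55 kg, standing on the stage between the two stops and clear of the rail, its long sides within 0.35 rad of the rail's direction. Origin at the centre of its underside, z up. A horizontal push of about 1 to 4 N slides it.
- ring_gauge: loose steel ring, 52 mm across and 18 mm high, on one of the two near corners of the stage (bystander). Origin at the centre of its underside.
- loupe: loose black waisted magnifier, 42 mm across and 40 mm high, on the other near corner of the stage (bystander). Origin at the centre of its underside.
- plug_gauge: loose upright gauge with a red handle, 32 mm across at the foot and 56 mm high, on the table to the left (+y) of the stage (bystander). Origin at the centre of its underside.
Things that resemble listed ones, but are neither listed nor needed, are in the scene too. Of the things like the block, leave any that is green or purple; of the rest the smaller one is meant.

How it is judged:
At the end, for the whole second after the job is handed in: The block stands flat and at rest on the stage, its long side within 2 mm of the back rail and within 0.03 rad of parallel to it, and its end within 2 mm of the blue stop's inner face (x of block in the frame of stage between 0.058 and 0.063 m and angle between the x axis of block and the x axis of stage, either way round below 0.03 rad and ((y of blue_stop in the frame of stage above 0 m and y of block in the frame of blue_stop between -0.052 and -0.047 m) or (y of blue_stop in the frame of stage below 0 m and y of block in the frame of blue_stop between 0.047 and 0.052 m)) and height (world z) of block between 0.027 and 0.032 m and angle between block's own z axis and vertical below 0.03 rad and linear speed of block below 0.01 m/s); the robot touches nothing.
It fails at once if the block is lifted more than 8 mm off the stage, or falls off it (height (world z) of block above 0.038 m or height (world z) of block below 0.02 m).
It fails at once if the block is tipped by more than 0.15 rad (angle between block's own z axis and vertical above 0.15 rad).
It fails at once if the ring gauge is moved more than 10 mm or tipped (distance of ring_gauge from where it was at the start of the episode above 0.01 m or angle between ring_gauge's own z axis and vertical above 0.2 rad).
It fails at once if the loupe is moved more than 10 mm or tipped (distance of loupe from where it was at the start of the episode above 0.01 m or angle between loupe's own z axis and vertical above 0.2 rad).
It fails at once if the plug gauge is moved more than 10 mm or tipped (distance of plug_gauge from where it was at the start of the episode above 0.01 m or angle between plug_gauge's own z axis and vertical above 0.2 rad).
It also fails if it takes over 59 s, if anything falls off the work surface, if the arm or the gripper's body presses on something with over 40 N, if the wrist force passes 120 N, or if a joint passes its speed limit or range.

## Working session

There is one attempt and no reset: what is moved stays moved. The work goes in short steps, Python scripts to look and compute and a shell command to move; the robot and the scene stay as the last step left them, time stands still between calls to the robot, and variables do not carry over. Pictures are saved under pics/ and viewed, on a budget of 10 in all, crops included, one or two more only if the job needs it, and the job is handed in when it is done.

```bash
mkdir -p pics
cat > h.py <<'E'
import numpy as np, cv2
from bench import bot
def und(p,u,v):
    f=200/np.tan(np.radians(p["vertical_fov"])/2)
    d=np.array([(u-p["cx"])/f,(v-p["cy"])/f]); s=d.copy()
    for _ in range(30): s=d/(1+p["k1"]*(s@s))
    return s
def ray(p,u,v,z):
    s=und(p,u,v);T=np.array(p["cam_to_world"]);d=T[:3,:3]@np.array([*s,1]);o=T[:3,3]
    return o+d*(z-o[2])/d[2]
def proj(p,X):
    T=np.array(p["cam_to_world"]);c=T[:3,:3].T@(np.array(X)-T[:3,3]);s=c[:2]/c[2]
    f=200/np.tan(np.radians(p["vertical_fov"])/2)
    return s*(1+p["k1"]*(s@s))*f+[p["cx"],p["cy"]]
def snap(n,fn):
    p=bot.camera_params(n);im=bot.read_camera(n);cv2.imwrite(fn,im[:,:,::-1]);return p,im
E
python3 - <<'E'
from h import *
for n in("scene","side"):
    p,im=snap(n,f"pics/{n}0.png");print(n,p)
print(bot.sense())
E
```

```text
scene {'vertical_fov': 44.359167574467065, 'cx': 316.9850536070603, 'cy': 199.6854781322852, 'k1': 0.021415933857296007, 'cam_to_world': array([[-0.64897867,  0.53378035, -0.54213026,  1.18125705],
       [ 0.76078081,  0.44943926, -0.46820606,  0.49894302],
       [-0.00626458, -0.71629805, -0.69776634,  0.7716095 ],
       [ 0.        ,  0.        ,  0.        ,  1.        ]])}
side {'vertical_fov': 49.30024922597489, 'cx': 324.98842802732275, 'cy': 204.99844778073756, 'k1': 0.02228576902781811, 'cam_to_world': array([[-0.68542368, -0.4403352 ,  0.57991317,  0.11257911],
       [-0.72813167,  0.40977071, -0.5494654 ,  0.50879531],
       [ 0.00431753, -0.79886975, -0.60148856,  0.59006841],
       [ 0.        ,  0.        ,  0.        ,  1.        ]])}
{'time': 0.1, 'qpos': array([-1.37080845,  0.38373981,  0.04384059,  1.59945843, -0.01791564,
        1.16119438, -0.04989829]), 'dq': array([-0.00123108, -0.00018341,  0.00145422, -0.00376395, -0.00128074,
        0.00090984,  0.00115793]), 'tau': array([ 2.28897792e-03, -4.34729648e+01,  1.02904323e+00, -2.50455612e+01,
        1.08429155e-02,  5.40934023e-03,  4.01309450e-06]), 'tool_pos': array([0.19047126, 0.62060886, 0.25200222]), 'tool_rot': array([-0.46589074, -3.10660523,  0.00376178]), 'ft_force': array([ 0.32512967, -1.47514712,  0.00814627]), 'ft_torque': array([-0.03482961, -0.02627106,  0.01479754]), 'width': 0.08498008346665994}
```

View pics/scene0.png

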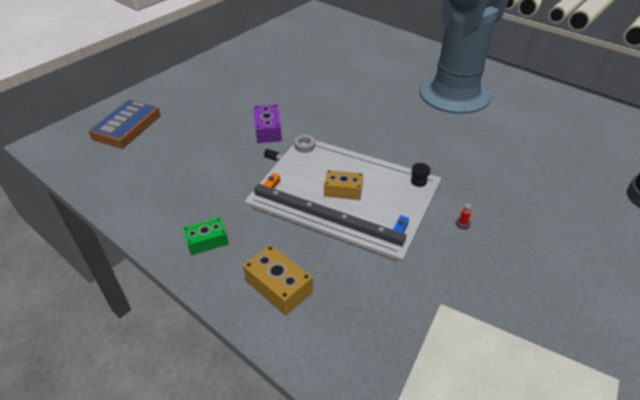

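View pics/side0.png

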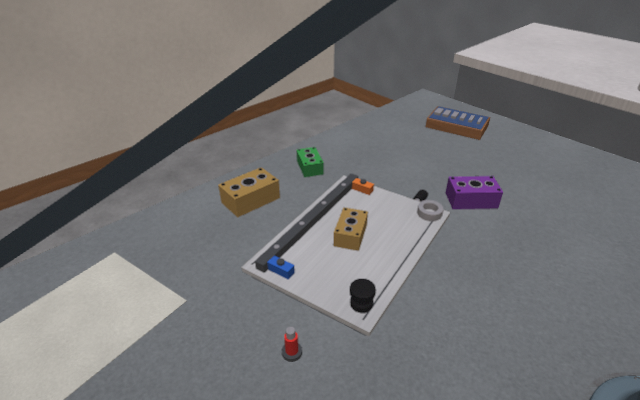

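Both views show the gold block, scene (343,184) and side (351,228), on the stage. The blue stop, scene (401,224) and side (280,267), is at the +y end. The orange stop is at the other end, the ring is at the -y near corner and the loupe at the +y near corner. The larger gold block off the stage is a decoy.

```bash
cat >> h.py <<'E'
def blobs(im,c):
    h=cv2.cvtColor(im,cv2.COLOR_RGB2HSV);R={"blue":(105,125,120,60),"orange":(8,15,215,100),"gold":(15,24,120,60)}[c]
    m=((h[:,:,0]>=R[0])&(h[:,:,0]<=R[1])&(h[:,:,1]>=R[2])&(h[:,:,2]>=R[3])).astype(np.uint8)
    n,l,s,ce=cv2.connectedComponentsWithStats(m)
    return [(s[i,4],ce[i],l==i) for i in range(1,n) if s[i,4]>40]
E
python3 - <<'E'
from h import *
for n in("scene","side"):
    im=cv2.imread(f"pics/{n}0.png")[:,:,::-1].copy();p=bot.camera_params(n)
    hs=cv2.cvtColor(im,cv2.COLOR_RGB2HSV)
    print(n,[hs[r,c].tolist() for c,r in ([(401,222),(272,181),(330,181),(343,195)] if n=="scene" else [(280,267),(363,187),(350,214),(348,240)])])
    for c,z in(("blue",.042),("orange",.042),("gold",.05)):
        for a,ce,m in blobs(im,c): print(c,a,ce.round(1),ray(p,*ce,z).round(4))
    # plate corners
    q=[(439,180),(399,255),(248,199),(301,142)] if n=="scene" else [(369,331),(246,267),(346,177),(448,214)]
    print([ray(p,*x,.03).round(3)[:2].tolist() for x in q])
E
```

```text
scene [[80, 11, 71], [15, 250, 188], [20, 169, 166], [19, 172, 114]]
blue 130 [111.9 115.7] [ 0.7191 -0.598   0.042 ]
blue 293 [132.5 120.8] [ 0.6981 -0.5381  0.042 ]
blue 143 [401.1 224.3] [0.5591 0.1858 0.042 ]
orange 85 [272.6 181.1] [ 0.6329 -0.1044  0.042 ]
gold 721 [342.8 185.9] [0.5519 0.0297 0.05  ]
gold 50 [270.7 181.1] [ 0.6415 -0.1008  0.05  ]
gold 2233 [278.3 280.9] [0.8251 0.0976 0.05  ]
[[0.38, 0.17], [0.62, 0.223], [0.7, -0.115], [0.475, -0.161]]
side [[110, 186, 180], [11, 194, 125], [16, 65, 137], [18, 137, 108]]
blue 223 [462.8 120.8] [ 0.6637 -0.5451  0.042 ]
blue 347 [280.3 267. ] [0.5626 0.1898 0.042 ]
gold 1567 [249.3 193. ] [0.7744 0.1045 0.05  ]
gold 804 [349.7 230.8] [0.5414 0.037  0.05  ]
[[0.371, 0.169], [0.614, 0.228], [0.698, -0.113], [0.456, -0.169]]
```

```bash
python3 -m creep '[{"dx":-30,"dy":-28},{"dx":-44,"dy":-42},{"dx":-44,"dy":-42},{"dx":-44,"dy":-42},{"dx":-44,"dy":-42}]' 20
python3 -m creep '[{"dx":-44,"dy":-42},{"dx":-44,"dy":-42},{"dx":-44,"dy":-42},{"dx":-44,"dy":-42},{"dx":-44,"dy":-42}]'
python3 -m creep '[{"dx":-30,"dy":-30,"roll":-0.11},{"roll":-0.11},{"roll":-0.11},{"roll":-0.11},{"roll":-0.106}]'
python3 - <<'E'
from h import *
from scipy.spatial.transform import Rotation as R
s=bot.sense();print(R.from_rotvec(s["tool_rot"]).as_matrix().round(3),s["tool_pos"])
snap("wrist","pics/w1.png")
E
```

```text
[[-0.956  0.293 -0.001]
 [ 0.293  0.956 -0.002]
 [-0.    -0.002 -1.   ]] [0.19047126 0.62060886 0.25200222]$[0]: bad value
$[0]: bad value
$[0]: bad value
```

View pics/w1.png

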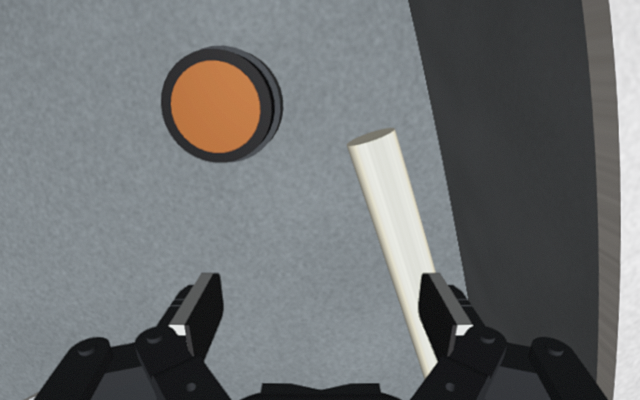

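The moves were refused, so this view shows only the bare table. Each row probably needs all four keys.

```bash
python3 -m creep '[{"dx":-30,"dy":-28,"dz":0,"roll":0},{"dx":-44,"dy":-42,"dz":0,"roll":0},{"dx":-44,"dy":-42,"dz":0,"roll":0},{"dx":-44,"dy":-42,"dz":0,"roll":0},{"dx":-44,"dy":-42,"dz":0,"roll":0}]' 20
```

```text
time: 0.78
tool_pos: [0.3308, 0.3715, 0.2531]
tool_rot: [0.466, 3.107, -0.0]
ft_force: [1.2, 0.8, 0.2]
width: 0.0199
```

```bash
python3 -m creep '[{"dx":-44,"dy":-42,"dz":0,"roll":0},{"dx":-44,"dy":-42,"dz":0,"roll":0},{"dx":-44,"dy":-42,"dz":0,"roll":0},{"dx":-44,"dy":-42,"dz":0,"roll":0},{"dx":-44,"dy":-42,"dz":0,"roll":0}]'
python3 -m creep '[{"dx":0,"dy":0,"dz":0,"roll":-0.11},{"dx":0,"dy":0,"dz":0,"roll":-0.11},{"dx":0,"dy":0,"dz":0,"roll":-0.11},{"dx":0,"dy":0,"dz":0,"roll":-0.11},{"dx":0,"dy":0,"dz":0,"roll":-0.106}]'
python3 - <<'E'
from h import *
from scipy.spatial.transform import Rotation as R
s=bot.sense();print(R.from_rotvec(s["tool_rot"]).as_matrix().round(3),s["tool_pos"])
snap("wrist","pics/w2.png")
E
```

```text
time: 1.4
tool_pos: [0.4793, 0.1065, 0.2533]
tool_rot: [0.465, 3.107, 0.001]
ft_force: [0.4, 0.7, 0.1]
width: 0.02
time: 2.02
tool_pos: [0.4785, 0.1082, 0.2529]
tool_rot: [0.394, -3.116, 0.0]
ft_force: [-0.3, -0.1, 0.5]
width: 0.0201
[[-0.968 -0.249 -0.001]
 [-0.249  0.968 -0.   ]
 [ 0.001 -0.    -1.   ]] [0.47848227 0.10815029 0.25293722]
```

View pics/w2.png

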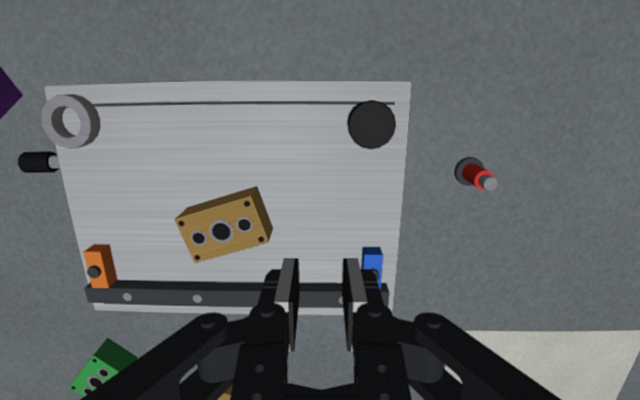

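The wrist view takes in the whole stage, with image right = stage +y and image down = stage +x. The block is at (222,228), turned about 0.3 rad, with the blue stop at (372,265), the rail's near edge on row ~284 and the loupe at (371,124).

Run:
```python
from h import *
im=cv2.imread("pics/w2.png")[:,:,::-1].copy();p=bot.camera_params("wrist")
hs=cv2.cvtColor(im,cv2.COLOR_RGB2HSV);g=hs[:,:,2]
# rail near top edge: dark transition below bright plate, columns 120..175 & 190..250
pts=[]
for c in list(range(120,172,4))+list(range(222,262,4)):
    col=g[272:296,c].astype(int);d=np.diff(col);k=d.argmin();pts.append((c,272+k+.5))
W=np.array([ray(p,c,r,.05)[:2] for c,r in pts]);v=cv2.fitLine(W.astype(np.float32),cv2.DIST_HUBER,0,.001,.001).ravel()
print("rail",pts[0],pts[-1],v,np.arctan2(v[1],v[0])-np.pi/2)
for c in("blue","orange"):
    for a,ce,m in blobs(im,c):print(c,a,ce,ray(p,*ce,.045).round(4))
b=[x for x in blobs(im,"gold") if abs(x[1][0]-222)<40]
m=np.zeros(g.shape,np.uint8);m[160:275,165:285]=(hs[160:275,165:285,1]>80)&(hs[160:275,165:285,0]<32)
print(np.histogram(g[m>0],12))
t=(m>0)&(g>np.median(g[m>0])*0.8)
t=cv2.morphologyEx(t.astype(np.uint8),cv2.MORPH_OPEN,np.ones((3,3)))
cs,_=cv2.findContours(t,0,2);c=max(cs,key=cv2.contourArea)[:,0]
H=np.array([ray(p,*q,.066)[:2] for q in c]).astype(np.float32)*1000
r=cv2.minAreaRect(H);print("block",r)
print(cv2.boxPoints(r).round(1).tolist())
for n,q,z in(("loupe",(371,124),.07),):print(n,ray(p,*q,z))
```

```text
rail (120, np.float64(279.5)) (258, np.float64(282.5)) [ 0.24775653 -0.9688223   0.627685   -0.01016509] -2.8912287
blue 488 [372.89959016 261.79918033] [0.5557 0.184  0.045 ]
(array([   6,   20,  368,  417,   63,   52,   40,   24,   42,   80, 1991,
        653]), array([ 43.        ,  52.16666667,  61.33333333,  70.5       ,
        79.66666667,  88.83333333,  98.        , 107.16666667,
       116.33333333, 125.5       , 134.66666667, 143.83333333,
       153.        ]))
block ((549.8756713867188, 26.374784469604492), (49.06113052368164, 79.00872802734375), 31.799907684326172)
[[508.20001220703125, 47.0], [549.7999877929688, -20.100000381469727], [591.5, 5.699999809265137], [549.9000244140625, 72.9000015258789]]
loupe [0.41779827 0.13550135 0.07      ]
```

```bash
python3 -m creep '[{"dx":8,"dy":-50,"dz":0,"roll":0},{"dx":8,"dy":-47,"dz":0,"roll":0},{"dx":0,"dy":0,"dz":50,"roll":0},{"dx":0,"dy":0,"dz":50,"roll":0},{"dx":0,"dy":0,"dz":40,"roll":0}]' 42
python3 -m creep '[{"dx":0,"dy":0,"dz":30,"roll":0},{"dx":0,"dy":0,"dz":20,"roll":0},{"dx":0,"dy":0,"dz":0,"roll":0},{"dx":0,"dy":0,"dz":0,"roll":0},{"dx":0,"dy":0,"dz":0,"roll":0}]'
python3 - <<'E'
from h import *
snap("wrist","pics/w3.png")
E
```

```text
time: 2.7
tool_pos: [0.4863, 0.0102, 0.1115]
tool_rot: [0.386, -3.117, -0.0]
ft_force: [0.0, 0.2, -0.1]
width: 0.042
time: 3.32
tool_pos: [0.4883, 0.0105, 0.0644]
tool_rot: [-0.388, 3.115, 0.0]
ft_force: [-0.1, 0.2, -0.6]
width: 0.0422
```

View pics/w3.png

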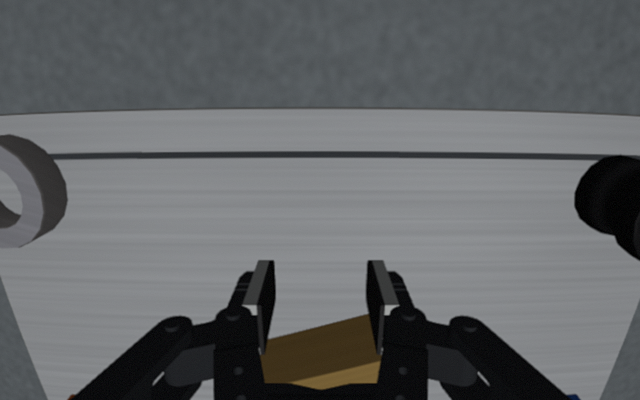

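The fingers are down on the near side of the block, clear of the loupe and ring. Now I push toward the rail.

```bash
python3 -m creep '[{"dx":-6,"dy":0,"dz":0,"roll":0},{"dx":-6,"dy":0,"dz":0,"roll":0},{"dx":-6,"dy":0,"dz":0,"roll":0},{"dx":-6,"dy":0,"dz":0,"roll":0},{"dx":-6,"dy":0,"dz":0,"roll":0}]'
python3 -m creep '[{"dx":-6,"dy":0,"dz":0,"roll":0},{"dx":-5,"dy":0,"dz":0,"roll":0},{"dx":-5,"dy":0,"dz":0,"roll":0},{"dx":-5,"dy":0,"dz":0,"roll":0},{"dx":-5,"dy":0,"dz":0,"roll":0}]'
python3 -m creep '[{"dx":-3,"dy":0,"dz":0,"roll":0},{"dx":-3,"dy":0,"dz":0,"roll":0},{"dx":-2,"dy":0,"dz":0,"roll":0},{"dx":0,"dy":0,"dz":0,"roll":0},{"dx":0,"dy":0,"dz":0,"roll":0}]'
```

```text
time: 4.0
tool_pos: [0.5139, 0.018, 0.0623]
tool_rot: [0.389, -3.111, -0.002]
ft_force: [-5.4, 0.6, 2.2]
width: 0.0422
time: 4.62
tool_pos: [0.5405, 0.0231, 0.0632]
tool_rot: [0.387, -3.115, 0.001]
ft_force: [-4.7, -0.3, 1.7]
width: 0.0422
time: 5.25
tool_pos: [0.5497, 0.026, 0.0634]
tool_rot: [-0.389, 3.116, -0.0]
ft_force: [-2.0, -1.1, -2.1]
width: 0.042
```

```bash
python3 -m creep '[{"dx":-2,"dy":0,"dz":0,"roll":0},{"dx":-2,"dy":0,"dz":0,"roll":0},{"dx":-2,"dy":0,"dz":0,"roll":0},{"dx":0,"dy":0,"dz":0,"roll":0},{"dx":0,"dy":0,"dz":0,"roll":0}]'
python3 -m creep '[{"dx":12,"dy":0,"dz":0,"roll":0},{"dx":25,"dy":0,"dz":-30,"roll":0},{"dx":0,"dy":0,"dz":-60,"roll":0},{"dx":0,"dy":0,"dz":-60,"roll":0},{"dx":0,"dy":0,"dz":-50,"roll":0}]' 0
python3 -m creep '[{"dx":25,"dy":0,"dz":0,"roll":0},{"dx":25,"dy":0,"dz":0,"roll":0},{"dx":0,"dy":0,"dz":0,"roll":0},{"dx":0,"dy":0,"dz":0,"roll":0},{"dx":0,"dy":0,"dz":0,"roll":0}]'
python3 - <<'E'
from h import *
snap("wrist","pics/w4.png");p=bot.camera_params("wrist");np.save("w4.npy",p,allow_pickle=True)
E
```

```text
time: 5.88
tool_pos: [0.5545, 0.0273, 0.0634]
tool_rot: [0.388, -3.116, -0.0]
ft_force: [-5.3, -0.9, 2.7]
width: 0.0424
time: 6.5
tool_pos: [0.5206, 0.019, 0.2666]
tool_rot: [-0.389, 3.111, 0.002]
ft_force: [0.1, -0.3, 0.6]
width: 0.0003
time: 7.12
tool_pos: [0.4718, 0.0066, 0.2635]
tool_rot: [-0.39, 3.116, -0.001]
ft_force: [-0.0, -0.7, 1.0]
width: 0.0001
```

View pics/w4.png

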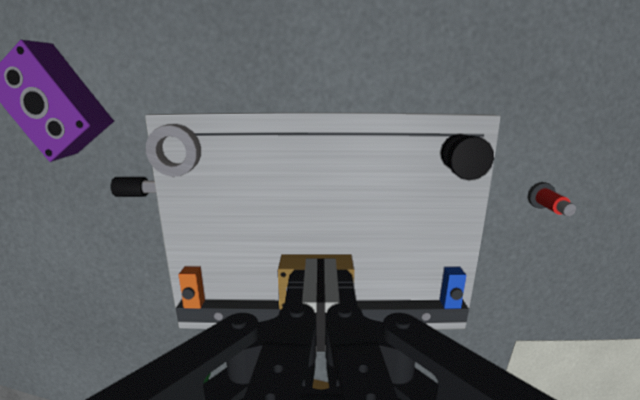

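The block now sits parallel to the rail at cols 278–353, close against it. The stops are at (190,287) and (454,287), and the bystanders haven't moved.

```bash
cat >> h.py <<'E'
U=np.array([.9688,.2478]);V=np.array([-.2478,.9688])
def uv(p,c,r,z):
    q=ray(p,c,r,z)[:2];return (np.array([q@U,q@V])*1000).round(1)
E
python3 - <<'E'
from h import *
im=cv2.imread("pics/w4.png")[:,:,::-1].copy();p=np.load("w4.npy",allow_pickle=True).item()
g=cv2.cvtColor(im,cv2.COLOR_RGB2GRAY).astype(int)
for r in(272,276,280):print(r,g[r,270:286].tolist(),g[r,346:362].tolist())
for c in(290,345):print(c,g[248:280,c].tolist())
for r in(275,285,295):print(r,g[r,194:210].tolist(),g[r,436:450].tolist())
for r in (270,280,290): print(im[r,436:450].tolist())
print(g[290:312,[230,400]].T.tolist())
E
```

```text
272 [156, 155, 156, 155, 156, 158, 150, 124, 117, 118, 108, 87, 70, 64, 77, 105] [14, 11, 27, 60, 92, 109, 115, 122, 143, 158, 160, 161, 159, 161, 159, 160]
276 [161, 162, 161, 161, 161, 162, 156, 132, 123, 119, 110, 80, 61, 50, 56, 86] [14, 15, 15, 16, 12, 29, 73, 112, 140, 160, 163, 163, 160, 160, 161, 161]
280 [162, 161, 161, 160, 161, 161, 162, 158, 137, 119, 118, 119, 120, 119, 120, 119] [17, 17, 17, 18, 18, 12, 43, 94, 142, 163, 165, 163, 163, 164, 163, 163]
290 [159, 162, 163, 161, 162, 156, 102, 60, 56, 58, 58, 60, 60, 60, 60, 60, 59, 60, 62, 59, 74, 102, 119, 118, 110, 85, 46, 18, 10, 7, 12, 15]
345 [159, 162, 161, 161, 164, 156, 102, 59, 55, 58, 58, 57, 60, 59, 57, 59, 59, 60, 58, 59, 57, 44, 19, 14, 15, 11, 14, 19, 16, 14, 19, 19]
275 [125, 100, 63, 46, 48, 45, 45, 77, 137, 159, 160, 159, 159, 158, 158, 159] [157, 157, 157, 158, 160, 154, 111, 54, 26, 25, 29, 24, 35, 62]
285 [132, 131, 121, 91, 55, 47, 48, 43, 63, 114, 152, 162, 161, 161, 160, 161] [165, 165, 165, 170, 159, 98, 38, 21, 29, 24, 23, 47, 82, 96]
295 [89, 124, 133, 129, 102, 60, 44, 48, 45, 50, 94, 141, 162, 1
[... 226 characters left out ...]
[12, 27, 58], [9, 31, 65], [13, 34, 71], [13, 34, 72], [17, 36, 73]]
[[159, 161, 164], [158, 161, 163], [159, 161, 164], [159, 162, 164], [158, 161, 164], [132, 136, 142], [73, 79, 91], [21, 32, 58], [10, 27, 58], [7, 26, 58], [13, 28, 57], [11, 29, 62], [27, 57, 114], [47, 93, 180]]
[[160, 163, 166], [160, 163, 167], [165, 167, 170], [155, 159, 161], [99, 103, 114], [35, 44, 67], [10, 25, 56], [11, 29, 58], [12, 28, 57], [13, 28, 56], [21, 46, 93], [37, 78, 157], [53, 100, 193], [51, 97, 190]]
[[160, 159, 161, 164, 164, 161, 161, 164, 156, 108, 46, 25, 30, 27, 30, 30, 31, 30, 42, 57, 61, 59], [166, 164, 164, 165, 161, 163, 164, 169, 167, 133, 73, 31, 27, 28, 29, 28, 32, 29, 32, 45, 60, 59]]
```

Run:
```python
from h import *
p=np.load("w4.npy",allow_pickle=True).item();t=lambda n,c,r,z:print(n,uv(p,c+.0,r,z))
t("block -v top",277.8,280,.066);t("block -v top",276.7,272,.066)
t("near base L",290,254,.03);t("near base R",345,254,.03);t("near top L",290,268.3,.066)
t("near base end R",353.5,256,.03)
t("orange face top",199.0,295-.5,.05);t("orange base",204.2,295,.03)
t("blue face base",441.2,285,.03);t("blue base",439.8,295,.03);t("blue top",446.9,285,.05);t("blue top",445.5,295,.05)
t("rail base",230,299,.03);t("rail base",400,299.5,.03);t("rail top",230,308.3,.05);t("rail top",400,309.2,.05)
```

```text
block -v top [ 568.2 -157.1]
block -v top [ 558.7 -157.8]
near base L [ 556.2 -146.8]
near base R [556.4 -84.7]
near top L [ 554.3 -143.8]
near base end R [558.9 -75. ]
orange face top [ 597.4 -249.5]
orange base [ 611.3 -251.5]
blue face base [598.1  30.3]
blue base [612.   30.3]
blue top [585.6  28.8]
blue top [598.7  28.8]
rail base [ 616.6 -220.8]
rail base [617.5 -17.3]
rail top [ 615.5 -215.9]
rail top [617.  -21.6]
```

```bash
python3 -m creep '[{"dx":-40,"dy":-26,"dz":0,"roll":0},{"dx":-40,"dy":-26,"dz":0,"roll":0},{"dx":-40,"dy":-25,"dz":0,"roll":0},{"dx":0,"dy":0,"dz":50,"roll":0},{"dx":0,"dy":0,"dz":50,"roll":0}]'
python3 -m creep '[{"dx":0,"dy":0,"dz":50,"roll":0},{"dx":0,"dy":0,"dz":35,"roll":0},{"dx":0,"dy":0,"dz":15,"roll":0},{"dx":0,"dy":0,"dz":0,"roll":0},{"dx":0,"dy":0,"dz":0,"roll":0}]'
python3 -m creep '[{"dx":0,"dy":6,"dz":0,"roll":0},{"dx":0,"dy":6,"dz":0,"roll":0},{"dx":0,"dy":6,"dz":0,"roll":0},{"dx":0,"dy":6,"dz":0,"roll":0},{"dx":0,"dy":6,"dz":0,"roll":0}]'
```

```text
time: 7.8
tool_pos: [0.608, -0.0391, 0.162]
tool_rot: [-0.389, 3.115, -0.002]
ft_force: [-0.1, 0.7, 0.1]
width: 0.0001
time: 8.43
tool_pos: [0.6077, -0.0392, 0.0649]
tool_rot: [-0.389, 3.114, -0.001]
ft_force: [0.6, 0.4, -0.4]
width: -0.0002
time: 9.05
tool_pos: [0.5992, -0.0117, 0.0639]
tool_rot: [-0.386, 3.116, -0.004]
ft_force: [0.9, -4.7, 2.2]
width: -0.0001
```

```bash
python3 -m creep '[{"dx":0,"dy":7,"dz":0,"roll":0},{"dx":0,"dy":7,"dz":0,"roll":0},{"dx":0,"dy":7,"dz":0,"roll":0},{"dx":0,"dy":7,"dz":0,"roll":0},{"dx":0,"dy":7,"dz":0,"roll":0}]'
python3 -m creep '[{"dx":0,"dy":7,"dz":0,"roll":0},{"dx":0,"dy":7,"dz":0,"roll":0},{"dx":0,"dy":7,"dz":0,"roll":0},{"dx":0,"dy":7,"dz":0,"roll":0},{"dx":0,"dy":6,"dz":0,"roll":0}]'
python3 -m creep '[{"dx":0,"dy":5,"dz":0,"roll":0},{"dx":0,"dy":3,"dz":0,"roll":0},{"dx":0,"dy":0,"dz":0,"roll":0},{"dx":0,"dy":0,"dz":0,"roll":0},{"dx":0,"dy":-10,"dz":0,"roll":0}]'
python3 -m creep '[{"dx":0,"dy":-10,"dz":-60,"roll":0},{"dx":0,"dy":0,"dz":-60,"roll":0},{"dx":50,"dy":0,"dz":-60,"roll":0},{"dx":55,"dy":0,"dz":-10,"roll":0},{"dx":0,"dy":0,"dz":0,"roll":0}]'
python3 - <<'E'
from h import *
p,im=snap("wrist","pics/w5.png");np.save("w5.npy",p,allow_pickle=True)
E
```

```text
time: 9.68
tool_pos: [0.5906, 0.0228, 0.0638]
tool_rot: [-0.387, 3.116, -0.003]
ft_force: [1.0, -4.6, 2.9]
width: -0.0003
time: 10.3
tool_pos: [0.5822, 0.0558, 0.0638]
tool_rot: [-0.387, 3.116, -0.003]
ft_force: [0.8, -5.7, 2.9]
width: -0.0001
time: 10.92
tool_pos: [0.581, 0.0578, 0.0627]
tool_rot: [0.393, -3.115, -0.005]
ft_force: [0.6, 1.2, -0.5]
width: -0.0002
time: 11.55
tool_pos: [0.4871, 0.0221, 0.2403]
tool_rot: [0.388, -3.112, -0.009]
ft_force: [0.8, -0.1, 1.4]
width: 0.0003
```

View pics/w5.png

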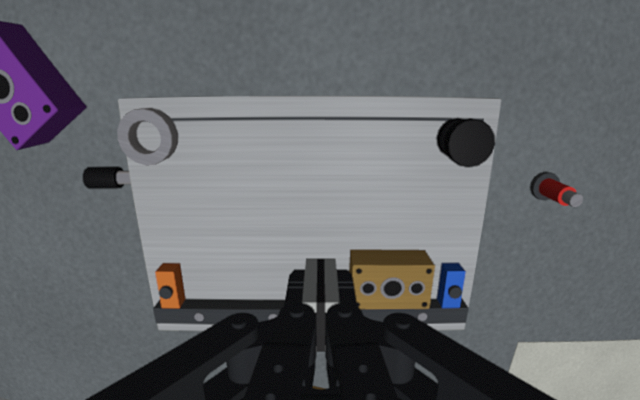

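The block is square at cols 350–433, with a gap of about 8 mm to the blue stop and a small one to the rail. Next I push on the long side to seat it on the rail.

```bash
python3 -m creep '[{"dx":-20,"dy":38,"dz":0,"roll":0},{"dx":-32,"dy":37,"dz":0,"roll":0},{"dx":0,"dy":0,"dz":50,"roll":0},{"dx":0,"dy":0,"dz":50,"roll":0},{"dx":0,"dy":0,"dz":40,"roll":0}]' 42
python3 -m creep '[{"dx":0,"dy":0,"dz":25,"roll":0},{"dx":0,"dy":0,"dz":11,"roll":0},{"dx":0,"dy":0,"dz":0,"roll":0},{"dx":0,"dy":0,"dz":0,"roll":0},{"dx":0,"dy":0,"dz":0,"roll":0}]'
python3 -m creep '[{"dx":-4,"dy":0,"dz":0,"roll":0},{"dx":-4,"dy":0,"dz":0,"roll":0},{"dx":-4,"dy":0,"dz":0,"roll":0},{"dx":-3,"dy":0,"dz":0,"roll":0},{"dx":-3,"dy":0,"dz":0,"roll":0}]'
python3 -m creep '[{"dx":-1,"dy":0,"dz":0,"roll":0},{"dx":-1,"dy":0,"dz":0,"roll":0},{"dx":-1,"dy":0,"dz":0,"roll":0},{"dx":-1,"dy":0,"dz":0,"roll":0},{"dx":0,"dy":0,"dz":0,"roll":0}]'
```

```text
time: 12.22
tool_pos: [0.5237, 0.1093, 0.0979]
tool_rot: [0.392, -3.114, -0.0]
ft_force: [0.1, 0.0, 0.3]
width: 0.0419
time: 12.85
tool_pos: [0.5255, 0.1079, 0.0665]
tool_rot: [-0.389, 3.115, 0.001]
ft_force: [0.4, 0.5, 0.2]
width: 0.0418
time: 13.48
tool_pos: [0.5377, 0.1105, 0.0644]
tool_rot: [0.387, -3.107, 0.001]
ft_force: [-7.2, -2.4, 7.4]
width: 0.0423
time: 14.1
tool_pos: [0.5422, 0.1117, 0.0643]
tool_rot: [0.387, -3.109, 0.001]
ft_force: [-7.3, -2.5, 4.9]
width: 0.0418
```

```bash
python3 -m creep '[{"dx":-1,"dy":0,"dz":0,"roll":0},{"dx":-1,"dy":0,"dz":0,"roll":0},{"dx":-1,"dy":0,"dz":0,"roll":0},{"dx":0,"dy":0,"dz":0,"roll":0},{"dx":0,"dy":0,"dz":0,"roll":0}]'
python3 -m creep '[{"dx":-1,"dy":0,"dz":0,"roll":0},{"dx":-1,"dy":0,"dz":0,"roll":0},{"dx":-1,"dy":0,"dz":0,"roll":0},{"dx":0,"dy":0,"dz":0,"roll":0},{"dx":0,"dy":0,"dz":0,"roll":0}]'
```

```text
time: 14.72
tool_pos: [0.5449, 0.1124, 0.0643]
tool_rot: [0.387, -3.108, 0.001]
ft_force: [-7.0, -1.7, 5.3]
width: 0.0424
time: 15.35
tool_pos: [0.545, 0.1123, 0.0639]
tool_rot: [0.386, -3.102, 0.0]
ft_force: [-11.7, -2.7, 9.5]
width: 0.0424
```

```bash
python3 -m creep '[{"dx":-1,"dy":0,"dz":0,"roll":0},{"dx":0,"dy":0,"dz":0,"roll":0},{"dx":15,"dy":0,"dz":0,"roll":0},{"dx":0,"dy":0,"dz":-40,"roll":0},{"dx":0,"dy":0,"dz":-30,"roll":0}]'
python3 -m creep '[{"dx":0,"dy":-33,"dz":0,"roll":0},{"dx":-20,"dy":-33,"dz":0,"roll":0},{"dx":-25,"dy":0,"dz":0,"roll":0},{"dx":0,"dy":0,"dz":0,"roll":0},{"dx":0,"dy":0,"dz":0,"roll":0}]' 0
python3 - <<'E'
from h import *
print(bot.sense()["tool_pos"][:2]@np.array([U,V]).T)
E
```

```text
time: 15.98
tool_pos: [0.5385, 0.111, 0.1364]
tool_rot: [-0.389, 3.116, 0.0]
ft_force: [0.1, -0.3, -0.5]
width: 0.0419
time: 16.6
tool_pos: [0.597, 0.0583, 0.1349]
tool_rot: [0.39, -3.116, -0.0]
ft_force: [-0.8, 0.2, -0.5]
width: -0.0006
[ 0.5928581  -0.09147644]
```

```bash
python3 -m creep '[{"dx":0,"dy":0,"dz":40,"roll":0},{"dx":0,"dy":0,"dz":31,"roll":0},{"dx":0,"dy":0,"dz":0,"roll":0},{"dx":0,"dy":5,"dz":0,"roll":0},{"dx":0,"dy":5,"dz":0,"roll":0}]'
python3 -m creep '[{"dx":0,"dy":3,"dz":0,"roll":0},{"dx":0,"dy":3,"dz":0,"roll":0},{"dx":0,"dy":3,"dz":0,"roll":0},{"dx":0,"dy":2,"dz":0,"roll":0},{"dx":0,"dy":2,"dz":0,"roll":0}]'
python3 -m creep '[{"dx":0,"dy":1,"dz":0,"roll":0},{"dx":0,"dy":1,"dz":0,"roll":0},{"dx":0,"dy":1,"dz":0,"roll":0},{"dx":0,"dy":0,"dz":0,"roll":0},{"dx":0,"dy":0,"dz":0,"roll":0}]'
python3 -m creep '[{"dx":0,"dy":1,"dz":0,"roll":0},{"dx":0,"dy":1,"dz":0,"roll":0},{"dx":0,"dy":1,"dz":0,"roll":0},{"dx":0,"dy":0,"dz":0,"roll":0},{"dx":0,"dy":0,"dz":0,"roll":0}]'
```

```text
time: 17.23
tool_pos: [0.5966, 0.0683, 0.0661]
tool_rot: [-0.389, 3.114, 0.001]
ft_force: [0.0, -0.6, 0.0]
width: 0.0002
time: 17.85
tool_pos: [0.5943, 0.077, 0.066]
tool_rot: [-0.385, 3.114, -0.006]
ft_force: [1.1, -6.2, 2.9]
width: -0.0003
time: 18.48
tool_pos: [0.5936, 0.08, 0.0661]
tool_rot: [-0.385, 3.114, -0.005]
ft_force: [1.8, -6.2, 3.2]
width: -0.0001
time: 19.1
tool_pos: [0.5928, 0.083, 0.0661]
tool_rot: [-0.385, 3.114, -0.005]
ft_force: [2.2, -5.7, 2.1]
width: 0.0001
```

```bash
python3 -m creep '[{"dx":0,"dy":1,"dz":0,"roll":0},{"dx":0,"dy":1,"dz":0,"roll":0},{"dx":0,"dy":1,"dz":0,"roll":0},{"dx":0,"dy":0,"dz":0,"roll":0},{"dx":0,"dy":0,"dz":0,"roll":0}]'
python3 -m creep '[{"dx":0,"dy":1,"dz":0,"roll":0},{"dx":0,"dy":1,"dz":0,"roll":0},{"dx":0,"dy":0,"dz":0,"roll":0},{"dx":0,"dy":0,"dz":0,"roll":0},{"dx":0,"dy":0,"dz":0,"roll":0}]'
```

```text
time: 19.73
tool_pos: [0.5921, 0.0859, 0.0661]
tool_rot: [-0.385, 3.114, -0.005]
ft_force: [1.8, -5.1, 3.1]
width: 0.0001
time: 20.35
tool_pos: [0.5919, 0.0867, 0.0661]
tool_rot: [-0.384, 3.113, -0.007]
ft_force: [2.0, -6.1, 2.4]
width: 0.0001
```

```bash
python3 -m creep '[{"dx":0,"dy":1,"dz":0,"roll":0},{"dx":0,"dy":1,"dz":0,"roll":0},{"dx":0,"dy":0,"dz":0,"roll":0},{"dx":0,"dy":0,"dz":0,"roll":0},{"dx":0,"dy":0,"dz":0,"roll":0}]'
python3 -m creep '[{"dx":0,"dy":1,"dz":0,"roll":0},{"dx":0,"dy":0,"dz":0,"roll":0},{"dx":0,"dy":0,"dz":0,"roll":0},{"dx":0,"dy":0,"dz":0,"roll":0},{"dx":0,"dy":0,"dz":0,"roll":0}]'
```

```text
time: 20.98
tool_pos: [0.5916, 0.0868, 0.0661]
tool_rot: [-0.382, 3.113, -0.011]
ft_force: [2.5, -9.7, 2.2]
width: 0.0002
time: 21.6
tool_pos: [0.5914, 0.0868, 0.0661]
tool_rot: [-0.381, 3.113, -0.012]
ft_force: [1.6, -9.4, 2.4]
width: -0.0002
```

```bash
python3 -m creep '[{"dx":0,"dy":-14,"dz":0,"roll":0},{"dx":0,"dy":-4,"dz":-40,"roll":0},{"dx":0,"dy":0,"dz":-60,"roll":0},{"dx":50,"dy":0,"dz":-30,"roll":0},{"dx":55,"dy":0,"dz":0,"roll":0}]'
python3 -m creep '[{"dx":0,"dy":0,"dz":0,"roll":0},{"dx":0,"dy":0,"dz":0,"roll":0},{"dx":0,"dy":0,"dz":0,"roll":0},{"dx":0,"dy":0,"dz":0,"roll":0},{"dx":0,"dy":0,"dz":0,"roll":0}]' 36
python3 - <<'E'
from h import *
p,im=snap("wrist","pics/w6.png");np.save("w6.npy",p,allow_pickle=True)
cv2.imwrite("pics/w6c.png",cv2.resize(im[200:360,300:500,::-1],None,fx=4,fy=3.5,interpolation=cv2.INTER_CUBIC))
print(bot.sense()["tool_pos"][:2]@np.array([U,V]).T)
E
```

```text
time: 22.22
tool_pos: [0.4934, 0.0515, 0.1977]
tool_rot: [-0.389, 3.11, 0.003]
ft_force: [-0.8, 0.6, 0.1]
width: -0.0002
time: 22.85
tool_pos: [0.4922, 0.0507, 0.1943]
tool_rot: [-0.389, 3.117, -0.001]
ft_force: [0.1, -0.4, -0.2]
width: 0.0358
[ 0.48911464 -0.07282684]
```

View pics/w6c.png

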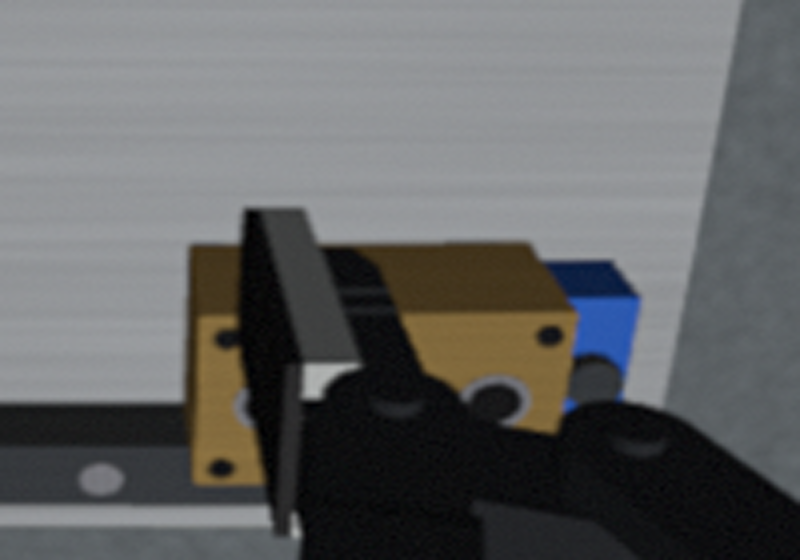

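The crop shows the block touching the blue stop and parallel to the rail. I'll press the long side once more to make sure it is seated.

```bash
python3 -m creep '[{"dx":-22,"dy":29,"dz":0,"roll":0},{"dx":-22,"dy":28,"dz":0,"roll":0},{"dx":0,"dy":0,"dz":50,"roll":0},{"dx":0,"dy":0,"dz":50,"roll":0},{"dx":0,"dy":0,"dz":28,"roll":0}]'
python3 -m creep '[{"dx":-4,"dy":0,"dz":0,"roll":0},{"dx":-4,"dy":0,"dz":0,"roll":0},{"dx":-4,"dy":0,"dz":0,"roll":0},{"dx":-4,"dy":0,"dz":0,"roll":0},{"dx":-2,"dy":0,"dz":0,"roll":0}]'
python3 -m creep '[{"dx":-2,"dy":0,"dz":0,"roll":0},{"dx":-2,"dy":0,"dz":0,"roll":0},{"dx":-1,"dy":0,"dz":0,"roll":0},{"dx":0,"dy":0,"dz":0,"roll":0},{"dx":0,"dy":0,"dz":0,"roll":0}]'
```

```text
time: 23.52
tool_pos: [0.5184, 0.1165, 0.0634]
tool_rot: [0.389, -3.113, 0.002]
ft_force: [0.5, -0.2, -0.0]
width: 0.0359
time: 24.15
tool_pos: [0.5383, 0.1214, 0.0671]
tool_rot: [-0.389, 3.116, 0.001]
ft_force: [0.3, -0.1, -0.8]
width: 0.0358
time: 24.78
tool_pos: [0.5416, 0.1222, 0.0661]
tool_rot: [0.389, -3.116, 0.0]
ft_force: [-1.7, -1.0, -0.1]
width: 0.0362
```

```bash
python3 -m creep '[{"dx":-2,"dy":0,"dz":0,"roll":0},{"dx":-1,"dy":0,"dz":0,"roll":0},{"dx":-1,"dy":0,"dz":0,"roll":0},{"dx":0,"dy":0,"dz":0,"roll":0},{"dx":0,"dy":0,"dz":0,"roll":0}]'
python3 -m creep '[{"dx":-2,"dy":0,"dz":0,"roll":0},{"dx":-1,"dy":0,"dz":0,"roll":0},{"dx":0,"dy":0,"dz":0,"roll":0},{"dx":0,"dy":0,"dz":0,"roll":0},{"dx":0,"dy":0,"dz":0,"roll":0}]'
```

```text
time: 25.4
tool_pos: [0.5423, 0.1225, 0.0655]
tool_rot: [0.388, -3.108, -0.0]
ft_force: [-7.9, -1.0, 6.4]
width: 0.0362
time: 26.02
tool_pos: [0.5424, 0.1225, 0.065]
tool_rot: [0.387, -3.102, -0.0]
ft_force: [-12.5, -1.8, 9.9]
width: 0.0362
```

Stalled at the same distance as before (u≈0.556), so the block is seated on the rail. Now I back away and do the final check.

```bash
python3 -m creep '[{"dx":6,"dy":0,"dz":0,"roll":0},{"dx":12,"dy":0,"dz":0,"roll":0},{"dx":0,"dy":0,"dz":-50,"roll":0},{"dx":0,"dy":-50,"dz":-30,"roll":0},{"dx":20,"dy":-50,"dz":-30,"roll":0}]' 0
python3 -m creep '[{"dx":30,"dy":-30,"dz":-40,"roll":0},{"dx":0,"dy":-20,"dz":0,"roll":0},{"dx":0,"dy":0,"dz":0,"roll":0},{"dx":0,"dy":0,"dz":0,"roll":0},{"dx":0,"dy":0,"dz":0,"roll":0}]'
python3 - <<'E'
from h import *
p,im=snap("wrist","pics/w7.png");np.save("w7.npy",p,allow_pickle=True)
p2,i2=snap("side","pics/s7.png")
a=cv2.resize(im[190:350,350:550],None,fx=4,fy=3.5,interpolation=cv2.INTER_CUBIC)
cv2.imwrite("pics/w7c.png",a[:,:,::-1])
cv2.imwrite("pics/s7c.png",cv2.resize(i2[160:340,230:460,::-1],None,fx=3.4,fy=3.3,interpolation=cv2.INTER_CUBIC))
E
```

```text
time: 26.65
tool_pos: [0.5393, 0.018, 0.1785]
tool_rot: [-0.394, 3.111, -0.001]
ft_force: [0.8, -0.9, 0.4]
width: -0.0002
time: 27.28
tool_pos: [0.5198, -0.0363, 0.2155]
tool_rot: [0.393, -3.115, -0.0]
ft_force: [-0.4, 0.5, 0.4]
width: 0.0
```

View pics/w7c.png

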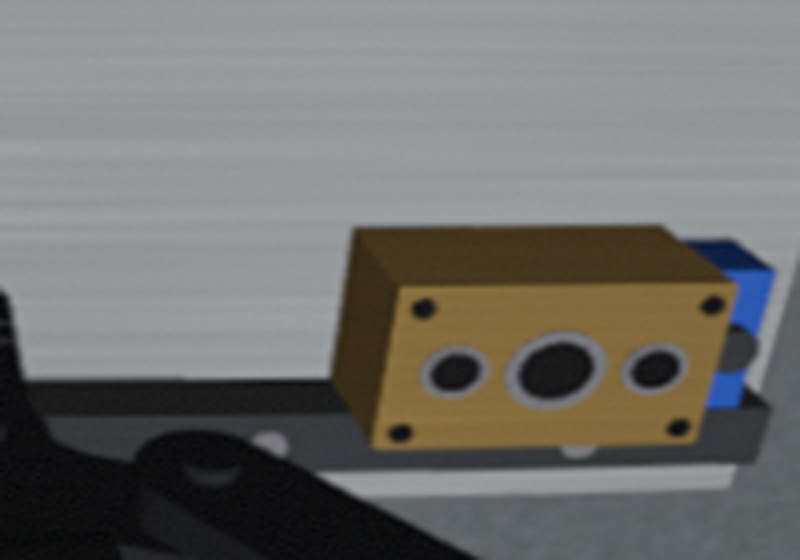

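View pics/s7c.png

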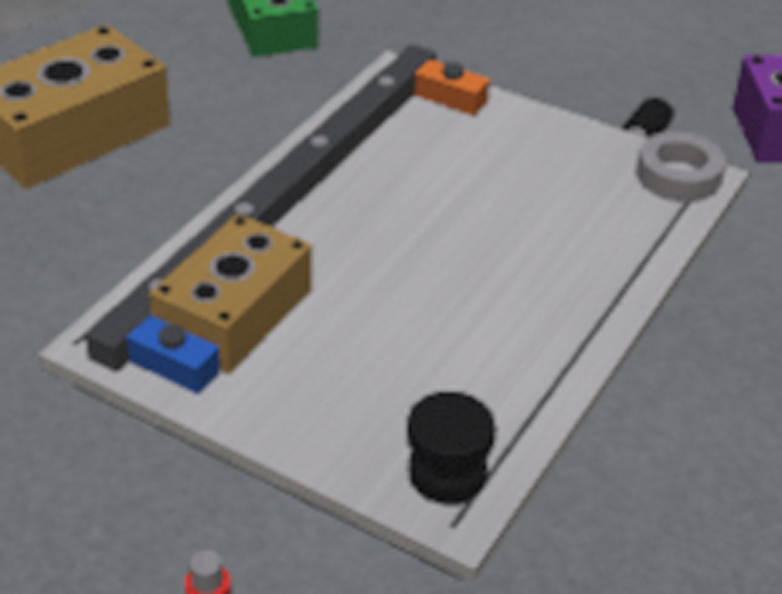

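Both views show the block tight in the corner, with no plate visible at the stop and the bystanders in place. One numeric check remains.

Run:
```python
from h import *
p=np.load("w7.npy",allow_pickle=True).item();f=lambda x,y,z:uv(p,350+x/4-.4,190+y/3.5-.4,z)
print("base",f(352,228,.03),f(660,226,.03));print("top",f(400,287,.066),f(736,282,.066),f(372,450,.066),f(696,442,.066))
print("rail base",f(20,381,.03),f(330,378,.03));print("blue outer",f(775,270,.05))
```

```text
base [568.6 -49.9] [568.9  29.3]
top [567.  -50.7] [566.9  27.9] [616.9 -50.6] [616.7  29.1]
rail base [ 618.4 -130.3] [618.2 -49.7]
blue outer [572.6  48.6]
```

```bash
python3 -c "
from bench import bot
print(bot.hand_in())"
```

```text
the job is handed in; nothing more can be done
None
```

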